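Tip the standing block into the stop board's bay and slide it home

TASK

The hardwood block stands on end on the stop board. Without shoving it along while it stands, push it high up so that it topples over towards the end stop and lies flat inside the scribed bay; then push it along the board, lying down, until its end is flush against the stop and it lies squarely between the side lines. Only push it: do not lift or carry it, and leave the tape roll, the sanding block and the small offcut where they are.

Things in the scene. Friction and masses are not known exactly. Their poses are not given: they have to be found in the camera images.
- hardwood_block: Loose hardwood block, 45 x 85 x 38 mm (own x, y, z), 0.13 to 0.25 kg. Origin at the centre of one 45 x 85 broad face; own z points through the 38 mm. At the start it stands on end on the board, own y up (top 94 mm above the table), origin face towards the stop within 7 degrees, own z away from it. Toppled towards the stop it lies on the origin face, own z up, 38 mm high.
- block_mid (a point): Centre of the hardwood block (middle of the 45 x 85 x 38 mm body), axes as hardwood_block. 42.5 mm above the board while the block stands, 19 mm above it when it lies on the broad face; with the block lying flush against the stop it is 42.5 mm from the stop's face.
- stop_board: Plywood stop board fixed to the table, 9 mm thick, 260 long (own x -120 to 140), 120 wide; origin on the table surface, own x along it towards the end stop, z up. The end stop is a dark wooden bar across the far end (x 120 to 138), 22 mm above the board. Thin flush scribed lines outline the bay: sides at y = -36 and 36, near line at x = -32, the stop at its far end.
- stop_face (a point): Middle of the end stop's face where it meets the board's top: own (120, 0, 9) mm of the stop board, same axes. The bay is on its -x side; at the start the block's origin face is 120 to 145 mm from it along the board.
- tape_roll: Bystander: roll of black tape, 53 mm across, 19 mm high, lying on the table beside the board on its left (+y) side. Origin at the centre of its underside.
- sanding_block: Bystander: cork sanding block, 59 x 104 x 31 mm, lying on the table beside the board on its right (-y) side. Origin at the centre of its underside.
- small_offcut: Bystander: small wooden offcut, 30 x 53 x 18 mm, lying on the table beside the board on its left side, further along than the tape. Origin at the centre of its underside.
Mind the look-alikes: they are no part of the job. What is shaped like the hardwood_block but blue is not meant.

How it is judged:
By the outcome, as a careful person would: the job done as asked, in the order asked, and still so for the second after the job is handed in, with the robot touching nothing.
It also fails if it takes over 38 s, if anything falls off the work surface, if the arm or the gripper's body presses on something with over 40 N, if the wrist force passes 120 N, or if a joint passes its speed limit or range.

ROBOT

A 7-joint arm with a two-finger parallel gripper is mounted at the origin on a cart in front of the work surface, level with it; the furniture and walls round the work are solid. World frame = base frame: x ahead of the robot, y to its left, z up, the work surface at z = 0. Lengths are in m, angles in rad, forces in N, time in s.
With the tool pointing down it reaches from about 0.35 to 0.9 m from the base axis. Payload 8.1 kg.
Tool frame: the origin (TCP) lies at the very end of the fingers, on their centre line; the grasp point (between the pads) lies 19 mm behind it; z points along the fingers, y is the line along which they close (so a half turn about z gives the same grasp; the last joint's range is limited). The gripper opens to 92 mm and grips with 3 to 60 N. Pads are 19 mm wide; open, the fingers measure 130 mm over their backs; the gripper's body (75 mm by 190 mm) begins 47 mm behind the grasp point.
Start: joints at [1.117, 0.434, 0.025, 1.573, -0.012, 1.134, -0.075], TCP at [0.215, -0.587, 0.227] pointing down, gripper open.
Joint ranges: [-2.62, 2.62], [-0.44, 2.09], [-1.27, 1.32], [0.08, 2.57], [-1.32, 4.46], [0.12, 2], [-2.74, 2.74]. Speed limits (rad/s): [2.22, 2.22, 3.01, 3.01, 3.14, 3.14, 3.14].

INTERFACE

Orientations are given as a rotation vector (axis times angle).
In Python, from cell import arm gives the robot as it stands.
- The arm moves only by the shell command python3 -m pendant 'ROWS' [FORCE]. ROWS is a JSON object of lists of equal length, an entry for each row: "slide": the shift along the tool's x, y, z in units of 0.3 m (1.0 is 0.3 m), a list of three; "dr": the turn, a rotation vector about the tool's x, y, z in units of 0.12 rad (1.0 is 0.12 rad), a list of three; "claw": the opening, from 0 (shut) to 1 (fully open). In form: {"slide": [[tx, ty, tz], ...], "dr": [[ax, ay, az], ...], "claw": [claw, ...]}. A call has 1 to 10 rows; each row shifts and turns the commanded pose from where the row before left it, along the tool's axes as they then stand; what a row does not reach is not made up. A row lasts 1/10 s, in which the tool goes at most 50 mm and 8.59 degrees, less where a joint would pass 70% of its speed; a pose out of reach is approached as far as the arm can. A call with a number of a shift or a turn outside -1 to 1 is refused whole. A call with a gripper value outside its range is refused whole. The fingers move at their own pace and stop on an object; FORCE is the grip in N (left out, the last holds). Time passes only in rows, so rows that do not move let the fingers close. It gives the time, the measured TCP pose, the force, the opening and the grip force at its end, in the units of the state.
- arm.observe(): the state, without advancing time (a new reading comes with each control period).
- arm.get_image(name): name is "scene" or "top" or "wrist"; returns the picture (480x640x3 uint8, red, green, blue); there is no depth.
- arm.calibration(name): a dict with "K" (3x3 intrinsics, pixels), "xyz" and "orientation" of the camera in the world. Camera axes: x right, y up, looking along -z (the intrinsics and any distortion apply to the point x, -y, -z); pixel columns grow to the right and rows downward; lengths in m; the calibration is good to about 2 mm. A picture is of the moment at which its call begins: read the wrist's pose just before it. calibration takes no time and is no camera call; for the wrist camera it gives the pose at the moment of the call.
- arm.sign_off(): hands the job in; it is judged then, once.
The state is a dict: "clock": time; "joints": joint angles; "dq": joint speeds; "joint_efforts": joint torques, N m; "position": TCP position; "ee_rot": TCP orientation; "force": force on the tool from outside, world axes, zero at the start; "ft_torque": the same for the moment, N m; "width": opening from 0.0 (shut) to 1.0 (fully open); "gripper_force": force on a finger pad.
Only numpy, scipy, OpenCV 4.12 (cv2) and the standard library are available. Lean on these libraries where they do the work, as an engineer would, in place of code of your own. Each camera call takes 0.05 s, during which the arm holds its last target. There are 200 camera calls.

## Working session

There is one attempt and no reset: what is moved stays moved. The work goes in short steps, Python scripts to look and compute and a shell command to move; the robot and the scene stay as the last step left them, time stands still between calls to the robot, and variables do not carry over. Pictures are saved under pics/ and viewed, at most 10 in all, crops included, and the job is handed in when it is done.

```bash
mkdir -p pics; cat > h.py <<'E'
import numpy as np, cv2
from cell import arm
from scipy.spatial.transform import Rotation as R
def cal(n):
    c=arm.calibration(n); o=np.array(c["orientation"],float)
    M=o if o.shape==(3,3) else (R.from_rotvec(o).as_matrix() if o.size==3 else R.from_quat(o).as_matrix())
    return np.array(c["K"]),np.array(c["xyz"]),M
def ray(c,u,v,z):
    K,p,M=c; d=np.linalg.inv(K)@[u,v,1]; d=M@[d[0],-d[1],-d[2]]
    return p+d*(z-p[2])/d[2]
def proj(c,P):
    K,p,M=c; q=M.T@(np.array(P)-p); q=K@[q[0],-q[1],-q[2]]; return q[:2]/q[2]
def snap(n,f):
    im=arm.get_image(n); cv2.imwrite(f"pics/{f}.png",im[:,:,::-1]); return im
E
python3 - <<'E'
from h import *
for n in("scene","top"):
    print(arm.calibration(n)); snap(n,n+"0")
s=arm.observe(); print(s)
E
```

```text
{'K': array([[450.92608249,   0.        , 317.89902806],
       [  0.        , 450.92608249, 234.57609081],
       [  0.        ,   0.        ,   1.        ]]), 'xyz': array([0.18977113, 0.5164918 , 0.43522043]), 'orientation': array([ 0.31161938, -1.43021494, -2.31308519])}
{'K': array([[525.9043708 ,   0.        , 315.28654753],
       [  0.        , 525.9043708 , 247.03376579],
       [  0.        ,   0.        ,   1.        ]]), 'xyz': array([ 0.45186812, -0.15987674,  0.92026039]), 'orientation': array([ 0.06906883, -0.1006083 , -1.5601114 ])}
{'clock': 0.1, 'joints': array([ 1.1174088 ,  0.43512008,  0.02496545,  1.57398478, -0.01159769,
        1.13399575, -0.07511378]), 'dq': array([-1.46639962e-04, -1.29969395e-03,  7.25853375e-05, -3.97404368e-03,
        4.04558649e-04, -1.33888117e-03,  4.75686439e-04]), 'joint_efforts': array([ 3.83840001e-03, -6.69129539e+01,  9.88156423e-01, -3.15142965e+01,
       -6.05621492e-02,  3.75527667e-02,  1.00137031e-04]), 'position': array([ 0.21457522, -0.58653686,  0.22605225]), 'ee_rot': array([-3.09211933e+00, -5.47850092e-01,  5.61554078e-04]), 'force': array([-0.17340763,  0.38334135, -0.1792339 ]), 'ft_torque': array([-0.01908958, -0.00680404, -0.02315424]), 'gripper_force': 0.0, 'width': 0.9982482815814362}
```

View pics/top0.png

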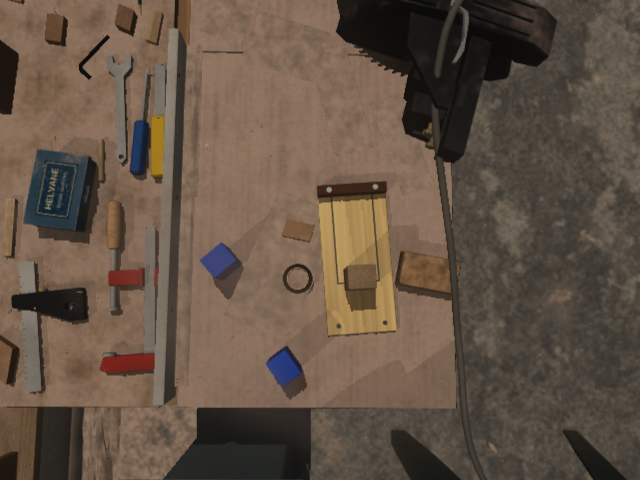

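View pics/scene0.png

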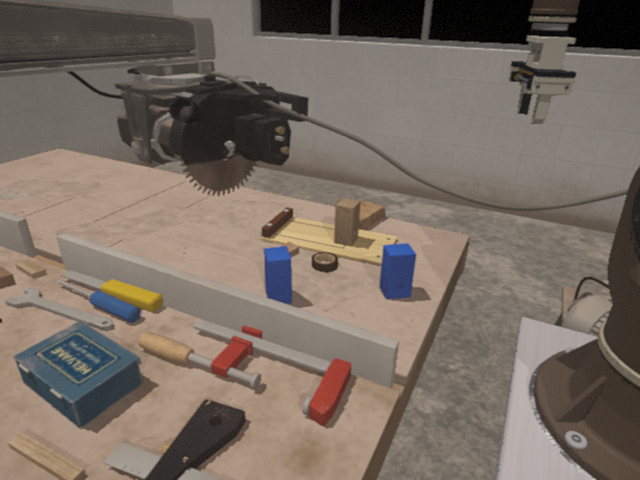

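Candidates for the block: brown block at top (361,275) / scene (347,220), and blue blocks at top (219,261) and (284,366). Only the brown one stands on the board and isn't blue. Next I measure it and confirm it in a crop.

```bash
python3 - <<'E'
from h import *
im=cv2.imread("pics/top0.png"); c=cal("top")
hsv=cv2.cvtColor(im,cv2.COLOR_BGR2HSV)
x0,y0=300,170
cr=im[y0:y0+180,x0:x0+170]
cv2.imwrite("pics/crop0.png",cv2.resize(cr,None,fx=3.3,fy=3.3,interpolation=cv2.INTER_CUBIC))
for (u,v) in [(340,315),(380,315),(361,270),(361,283),(350,188),(345,230),(430,270)]: print(u,v,hsv[v,u])
m=cv2.inRange(hsv,(18,90,90),(35,255,255))
m[:, :300]=0;m[:,410:]=0;m[:170]=0;m[345:]=0
cn=max(cv2.findContours(cv2.morphologyEx(m,cv2.MORPH_CLOSE,np.ones((5,5))),0,2)[0],key=cv2.contourArea)
r=cv2.minAreaRect(cn);print(r)
for b in cv2.boxPoints(r): print(b,ray(c,*b,.009).round(4))
print(cv2.approxPolyDP(cn,4,True).reshape(-1,2).tolist())
E
```

```text
340 315 [ 18 127 173]
380 315 [ 18 128 176]
361 270 [ 15 113 113]
361 283 [ 15 113 106]
350 188 [ 11 153  60]
345 230 [ 20 125 184]
430 270 [ 14 130 118]
((356.59375, 264.1724853515625), (137.2814178466797, 68.86000061035156), 85.42607879638672)
[316.79965 198.49602] [ 0.6369 -0.1798  0.009 ]
[385.44034 193.00475] [ 0.6482 -0.3011  0.009 ]
[396.38785 329.84894] [ 0.4091 -0.3184  0.009 ]
[327.74716 335.3402 ] [ 0.399  -0.2004  0.009 ]
[[380, 195], [318, 199], [328, 335], [396, 329], [385, 199]]
```

View pics/crop0.png

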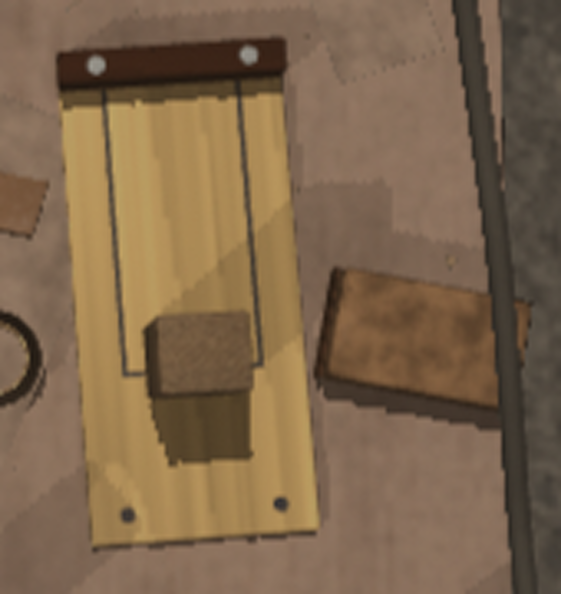

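```bash
python3 - <<'E'
from h import *
c=cal("top")
def w(a,b,z): return ray(c,300+(a+.5)/3.3-.5,170+(b+.5)/3.3-.5,z)[:2]
P=[((93,548),(-120,60),.009),((318,528),(-120,-60),.009),((126,374),(-32,36),.009),((262,365),(-32,-36),.009),
((57,52),(138,60),.031),((285,38),(138,-60),.031),((62,90),(120,60),.031),((286,75),(120,-60),.031)]
W=np.array([w(*p[0],p[2]) for p in P]);B=np.array([p[1] for p in P])/1000
wm,bm=W.mean(0),B.mean(0); U,S,V=np.linalg.svd((B-bm).T@(W-wm)); Rt=(U@V).T
t=wm-Rt@bm; yaw=np.arctan2(Rt[1,0],Rt[0,0])
print("origin",t,"yaw deg",np.degrees(yaw)); print(((B@Rt.T+t-W)*1000).round(1))
np.savez("b.npz",R=Rt,t=t,yaw=yaw)
q=np.array([w(*p,.094) for p in [(157,315),(250,311),(252,388),(160,397)]])
qb=(q-t)@Rt; print("block top in board mm",(qb*1000).round(1),(qb.mean(0)*1000).round(1),"world",q.mean(0))
e=[qb[1]-qb[0],qb[2]-qb[3]];print([np.degrees(np.arctan2(-v[0],-v[1]))for v in e],[np.linalg.norm(v) for v in e],[np.linalg.norm(qb[0]-qb[3]),np.linalg.norm(qb[1]-qb[2])])
s=arm.observe();M=R.from_rotvec(s["ee_rot"]).as_matrix();print(M.round(3),s["position"])
# start pose: TCP behind block
tgt=Rt@[-.095,qb.mean(0)[1]]+t; print("behind",tgt)
print("delta tool frame/0.3", M.T@(np.append(tgt,.226)-s["position"])/.3)
E
```

```text
origin [ 0.52233768 -0.25014248] yaw deg 4.573433623803173
[[-0.4  0.6]
 [-1.9 -1.7]
 [-1.1  0.6]
 [-0.7  0.4]
 [-0.2  0. ]
 [ 0.3 -0.1]
 [ 1.9  1.4]
 [ 2.1 -1.2]]
block top in board mm [[ -6.9  24. ]
 [ -8.1 -20.6]
 [-44.8 -18.4]
 [-46.   25.7]] [-26.5   2.7] world [ 0.49573729 -0.24959612]
[np.float64(1.572662841440593), np.float64(-1.466788422896834)] [np.float64(0.0446187030002452), np.float64(0.04411271368481341)] [np.float64(0.0390815424341315), np.float64(0.03675595560939908)]
[[ 0.939  0.344 -0.001]
 [ 0.344 -0.939  0.001]
 [-0.    -0.001 -1.   ]] [ 0.21457522 -0.58653686  0.22605225]
behind [ 0.42742762 -0.25506031]
delta tool frame/0.3 [ 1.04593407 -0.79389833  0.00112355]
```

The crop shows the brown block (top face about crop 157–252, 311–397), standing at the near line of the bay; its measured top is 45 x 38 mm and its face is 127 mm from the stop, so it matches. Before moving I check how high the hanging cable and saw are.

```bash
python3 - <<'E'
from h import *
T,S=cal("top"),cal("scene")
cu=np.array([[245,90],[330,128],[385,167],[420,185],[480,203],[520,208],[580,198],[630,187]],float)
for p in [(437,130),(438,150),(443,200),(449,250),(455,300),(460,360),(466,420)]:
    best=[]
    for z in np.arange(0,.7,.005):
        q=proj(S,ray(T,*p,z)); 
        if 245<q[0]<630: best.append((abs(np.interp(q[0],cu[:,0],cu[:,1])-q[1]),z,q.round()))
    b=min(best,key=lambda t:t[0]); print("cable",p,b,ray(T,*p,b[1]).round(3))
# saw parts: nearest front tip in top vs. scene
for p in [(452,158),(405,120),(430,140),(410,70)]:
    for z in (.1,.2,.3,.4): print("saw",p,z,ray(T,*p,z).round(3),proj(S,ray(T,*p,z)).round())
E
```

```text
cable (437, 130) (np.float64(0.5255829354505721), np.float64(0.24), array([287., 108.])) [ 0.685 -0.335  0.24 ]
cable (438, 150) (np.float64(0.38631296333296916), np.float64(0.23), array([297., 114.])) [ 0.661 -0.339  0.23 ]
cable (443, 200) (np.float64(0.5747187251067771), np.float64(0.21), array([327., 126.])) [ 0.596 -0.35   0.21 ]
cable (449, 250) (np.float64(0.5380380880741029), np.float64(0.17), array([357., 147.])) [ 0.531 -0.368  0.17 ]
cable (455, 300) (np.float64(0.05165346647541469), np.float64(0.125), array([390., 170.])) [ 0.46  -0.388  0.125]
cable (460, 360) (np.float64(0.4213575448650886), np.float64(0.095), array([433., 188.])) [ 0.368 -0.402  0.095]
cable (466, 420) (np.float64(0.940857227697478), np.float64(0.08), array([478., 201.])) [ 0.274 -0.414  0.08 ]
saw (452, 158) 0.1 [ 0.687 -0.395  0.1  ] [299. 163.]
saw (452, 158) 0.2 [ 0.658 -0.366  0.2  ] [304. 125.]
saw (452, 158) 0.3 [ 0.63  -0.337  0.3  ] [310.  81.]
saw (452, 158) 0.4 [ 0.601 -0.309  0.4  ] [318.  28.]
saw (405, 120) 0.1 [ 0.749 -0.32   0.1  ] [260. 168.]
saw (405, 120) 0.2 [ 0.713 -0.3    0.2  ] [267. 128.]
saw (405, 120) 0.3 [ 0.677 -0.281  0.3  ] [276.  82.]
saw (405, 120) 0.4 [ 0.64  -0.261  0.4  ] [287.  28.]
saw (430, 140) 0.1 [ 0.716 -0.36   0.1  ] [281. 166.]
saw (430, 140) 0.2 [ 0.684 -0.335  0.2  ] [287. 127.]
saw (430, 140) 0.3 [ 0.652 -0.311  0.3  ] [295.  81.]
saw (430, 140) 0.4 [ 0.62  -0.287  0.4  ] [303.  28.]
saw (410, 70) 0.1 [ 0.834 -0.329  0.1  ] [232. 161.]
saw (410, 70) 0.2 [ 0.787 -0.308  0.2  ] [241. 124.]
saw (410, 70) 0.3 [ 0.741 -0.287  0.3  ] [251.  79.]
saw (410, 70) 0.4 [ 0.694 -0.267  0.4  ] [263.  26.]
```

The cable sags from about (0.69, -0.34, 0.24) to (0.37, -0.40, 0.10). I'll approach high, and turn the hand so that its long side runs along the board, clear of the cable.

```bash
cat > st.py <<'E'
from h import *
import sys
b=np.load("b.npz");s=arm.observe();p=s["position"];M=R.from_rotvec(s["ee_rot"]).as_matrix()
q=(p[:2]-b["t"])@b["R"]
print("t",s["clock"],"board mm",(q*1000).round(1),"z",(p[2]*1000).round(1),"ydir vs board deg",np.degrees(np.arctan2(M[1,1],M[0,1])-b["yaw"]).round(2),"tilt",M[:2,2].round(4),"F",s["force"].round(1),"j",s["joints"].round(2),"w",round(s["width"],2))
if len(sys.argv)>1:
    a=np.array([float(v) for v in sys.argv[1:]])/1000
    g=np.append(b["R"]@a[:2]+b["t"],a[2]); print("slide total",(M.T@(g-p)/.3).round(3))
E
python3 -m pendant '{"slide":[[0.105,-0.079,0],[0.105,-0.079,0],[0.105,-0.079,0],[0.105,-0.079,0],[0.105,-0.079,0],[0.105,-0.079,0],[0.105,-0.079,0],[0.105,-0.079,0],[0.105,-0.079,0],[0.105,-0.079,0]],"dr":[[0,0,0],[0,0,0],[0,0,0],[0,0,0],[0,0,0],[0,0,0],[0,0,0],[0,0,0],[0,0,0],[0,0,0]],"claw":[0,0,0,0,0,0,0,0,0,0]}' 20
python3 -m pendant '{"slide":[[0,0,0],[0,0,0],[0,0,0],[0,0,0],[0,0,0],[0,0,0],[0,0,0],[0,0,0],[0,0,0],[0,0,0]],"dr":[[0,0,-1],[0,0,-1],[0,0,-1],[0,0,-1],[0,0,-1],[0,0,-1],[0,0,-1],[0,0,-1],[0,0,-1],[0,0,-1]],"claw":[0,0,0,0,0,0,0,0,0,0]}'
python3 st.py -95 2.7 86
```

```text
clock: 1.1
position: [0.4296, -0.2546, 0.2266]
ee_rot: [-3.093, -0.548, 0.001]
force: [1.1, -0.2, 0.3]
width: 0.183
gripper_force: 0.0
clock: 2.1
position: [0.4289, -0.2561, 0.2264]
ee_rot: [-2.238, -2.204, 0.0]
force: [-0.1, -0.7, 0.6]
width: 0.005
gripper_force: 0.0
t 2.1 board mm [-93.6   1.5] z 226.4 ydir vs board deg -5.44 tilt [-0.0007  0.0003] F [-0.1 -0.7  0.6] j [ 0.72  0.26 -0.35  1.85  0.1   1.05  0.31] w 0.0
slide total [ 0.003 -0.005  0.468]
```

```bash
python3 -m pendant '{"slide":[[0,0,0],[0.004,0,0.094],[0,0,0.094],[0,0,0.094],[0,0,0.094],[0,0,0.092],[0,0,0],[0,0,0]],"dr":[[0,0,-0.79],[0,0,0],[0,0,0],[0,0,0],[0,0,0],[0,0,0],[0,0,0],[0,0,0]],"claw":[0,0,0,0,0,0,0,0]}'
python3 st.py -65 2.7 86
python3 -c "
from h import *
snap('scene','s1')"
```

```text
clock: 2.9
position: [0.4289, -0.2548, 0.0865]
ee_rot: [-2.136, -2.302, 0.0]
force: [-0.1, -0.2, 1.5]
width: 0.001
gripper_force: 0.0
t 2.9 board mm [-93.5   2.9] z 86.5 ydir vs board deg -0.28 tilt [-0.001   0.0007] F [-0.1 -0.2  1.5] j [ 0.69  0.43 -0.33  2.01  0.21  0.73  0.3 ] w 0.0
slide total [-0.     0.095  0.002]
```

View pics/s1.png

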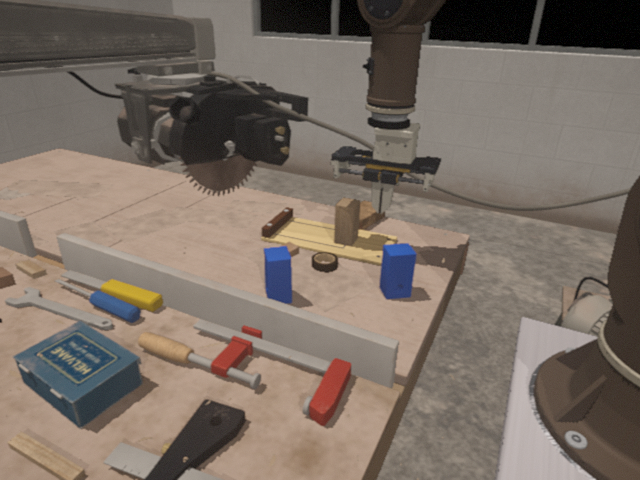

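The gripper tip (378,212) hangs behind the standing block (347,220), near its top. Now a slow push.

```bash
python3 -m pendant '{"slide":[[0,0.03,0],[0,0.03,0],[0,0.01,0],[0,0.01,0],[0,0.01,0],[0,0.01,0],[0,0.01,0],[0,0.01,0],[0,0.01,0],[0,0.01,0]],"dr":[[0,0,0],[0,0,0],[0,0,0],[0,0,0],[0,0,0],[0,0,0],[0,0,0],[0,0,0],[0,0,0],[0,0,0]],"claw":[0,0,0,0,0,0,0,0,0,0]}'
python3 st.py
python3 - <<'E'
from h import *
a=snap('scene','s2')[180:280,240:420]; b=snap('top','t2')[170:350,290:410]
cv2.imwrite("pics/v2.png",np.hstack([cv2.resize(a,(500,278)),cv2.resize(b,(185,278))])[:,:,::-1])
E
```

```text
clock: 3.95
position: [0.4706, -0.2524, 0.0874]
ee_rot: [2.138, 2.302, -0.002]
force: [-9.6, 1.0, 25.4]
width: 0.004
gripper_force: 12.4
t 3.95 board mm [-51.8   1.9] z 87.4 ydir vs board deg -0.33 tilt [-0.0009 -0.001 ] F [-9.6  1.  25.4] j [ 0.63  0.48 -0.33  1.93  0.22  0.77  0.26] w 0.0
```

View pics/v2.png

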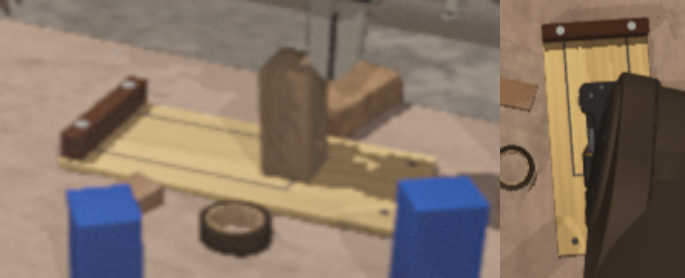

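```bash
python3 - <<'E'
import cv2,numpy as np
o=[cv2.resize(cv2.imread(f"pics/{n}.png")[150:260,310:410],(400,440),interpolation=2) for n in("s1","s2")]
cv2.imwrite("pics/v3.png",np.hstack(o))
E
```

```text
(no output)
```

View pics/v3.png

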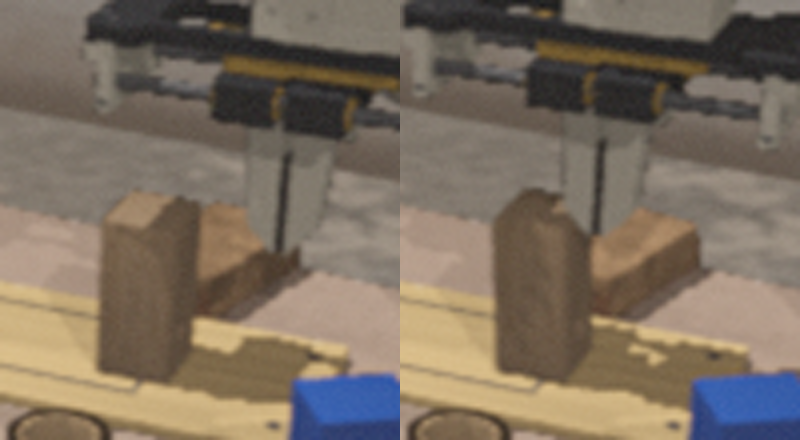

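The block (bottom corner unmoved at left-panel (97,370)) leans only a few degrees, and the tapered finger presses down on its top edge. I'll back off gently, lean the tool so the tip leads, and push again.

```bash
python3 -m pendant '{"slide":[[0,-0.01,0],[0,-0.01,0],[0,-0.01,0],[0,-0.01,0],[0,-0.01,0],[0,-0.03,0],[0,-0.05,0],[0,0,0],[0,0,0],[0,0,0]],"dr":[[0,0,0],[0,0,0],[0,0,0],[0,0,0],[0,0,0],[0,0,0],[0,0,0],[-1,0,0],[-1,0,0],[-1,0,0]],"claw":[0,0,0,0,0,0,0,0,0,0]}'
python3 st.py -65 2.7 82
python3 - <<'E'
import cv2
from h import *
b=snap('scene','s3').astype(int); a=cv2.imread("pics/s1.png")[:,:,::-1].astype(int)
d=abs(a-b).max(2)[195:245,330:360]; print("block change px", (d>40).sum(), d[10:].mean())
E
```

```text
clock: 5.05
position: [0.431, -0.2548, 0.0867]
ee_rot: [1.953, 2.106, 0.378]
force: [0.9, 1.2, -0.7]
width: 0.002
gripper_force: 0.0
t 5.05 board mm [-91.4   2.6] z 86.7 ydir vs board deg -0.22 tilt [0.3492 0.0238] F [ 0.9  1.2 -0.7] j [ 1.05  0.38 -0.57  2.24  0.    0.28  0.62] w 0.0
slide total [0.001 0.077 0.045]
block change px 61 4.541666666666667
```

```bash
python3 -m pendant '{"slide":[[0,0.012,0.015],[0,0.016,0.006],[0,0.0094,0.0035],[0,0.0094,0.0035],[0,0.0094,0.0035],[0,0.0094,0.0035],[0,0.0094,0.0035],[0,0.0094,0.0035],[0,0.0094,0.0035],[0,0.0094,0.0035]],"dr":[[0,0,0],[0,0,0],[0,0,0],[0,0,0],[0,0,0],[0,0,0],[0,0,0],[0,0,0],[0,0,0],[0,0,0]],"claw":[0,0,0,0,0,0,0,0,0,0]}'
python3 st.py -20 2.7 84
```

```text
clock: 6.1
position: [0.4664, -0.252, 0.0831]
ee_rot: [1.957, 2.109, 0.378]
force: [-0.0, -0.4, -0.7]
width: 0.004
gripper_force: 0.0
t 6.1 board mm [-55.9   2.6] z 83.1 ydir vs board deg -0.29 tilt [0.3456 0.0267] F [-0.  -0.4 -0.7] j [ 0.94  0.41 -0.51  2.19  0.03  0.29  0.55] w 0.0
slide total [0.001 0.113 0.039]
```

```bash
python3 -m pendant '{"slide":[[0,0.0094,0.0035],[0,0.0094,0.0035],[0,0.0094,0.0035],[0,0.0094,0.0035],[0,0.0094,0.0035],[0,0.0094,0.0035]],"dr":[[0,0,0],[0,0,0],[0,0,0],[0,0,0],[0,0,0],[0,0,0]],"claw":[0,0,0,0,0,0]}'
python3 st.py -20 2.7 84
python3 - <<'E'
import cv2
from h import *
b=snap('scene','s4')
cv2.imwrite("pics/v4.png",cv2.resize(b[150:260,250:410,::-1],(640,440),interpolation=2))
E
```

```text
clock: 6.7
position: [0.4844, -0.2506, 0.083]
ee_rot: [1.957, 2.11, 0.378]
force: [-0.6, -0.1, 0.2]
width: 0.003
gripper_force: 0.2
t 6.7 board mm [-37.8   2.6] z 83.0 ydir vs board deg -0.28 tilt [0.3456 0.0269] F [-0.6 -0.1  0.2] j [ 0.89  0.43 -0.48  2.16  0.03  0.3   0.52] w 0.0
slide total [0.001 0.057 0.017]
```

View pics/v4.png

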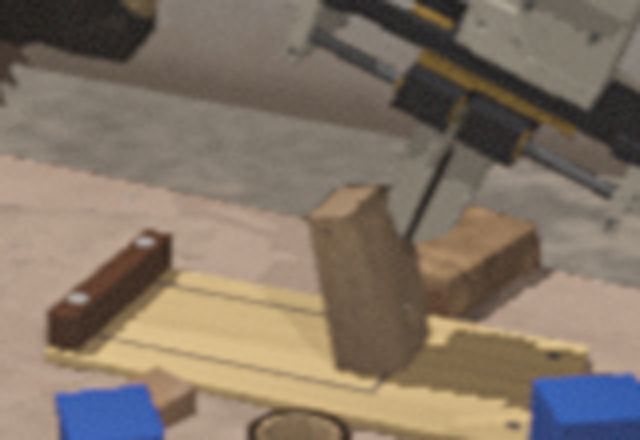

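The block tips cleanly about its foot (bottom-left corner at 337,370), with low force. I carry on.

```bash
python3 -m pendant '{"slide":[[0,0.0094,0.0035],[0,0.0094,0.0035],[0,0.0094,0.0035],[0,0.0094,0.0035],[0,0.0094,0.0035],[0,0.0094,0.0035],[0,0.0094,0.0035],[0,0.0094,0.0035],[0,0,0],[0,0,0]],"dr":[[0,0,0],[0,0,0],[0,0,0],[0,0,0],[0,0,0],[0,0,0],[0,0,0],[0,0,0],[0,0,0],[0,0,0]],"claw":[0,0,0,0,0,0,0,0,0,0]}'
python3 - <<'E'
import cv2
from h import *
b=snap('scene','s5')
cv2.imwrite("pics/v5.png",cv2.resize(b[150:260,250:410,::-1],(640,440),interpolation=2))
E
python3 st.py -50 2.7 84
```

```text
clock: 7.75
position: [0.5082, -0.2487, 0.0829]
ee_rot: [1.957, 2.11, 0.378]
force: [-0.4, 0.7, 0.1]
width: 0.008
gripper_force: 0.0
t 7.8 board mm [-14.1   2.5] z 82.9 ydir vs board deg -0.28 tilt [0.3454 0.0268] F [-0.3  0.2 -0.5] j [ 0.83  0.44 -0.45  2.12  0.04  0.31  0.49] w 0.0
slide total [ 0.    -0.111 -0.045]
```

View pics/v5.png

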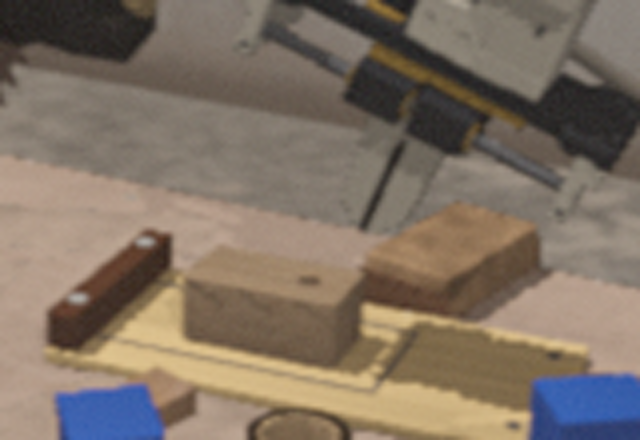

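The block lies on its broad face in the bay (crop 185–365, 245–365), clear of the stop. I'll locate it from its lower long edge and retreat.

```bash
python3 -m pendant '{"slide":[[0,-0.055,-0.025],[0,-0.055,-0.02],[0,0,0],[0,0,0]],"dr":[[0,0,0],[0,0,0],[1,0,0],[0,0,0]],"claw":[0,0,0,0]}'
python3 - <<'E'
from h import *
b=np.load("b.npz");S=cal("scene")
for n,(a,v),z in [("near bot",(335,365),.009),("far bot",(187,337),.009),("near top L",(337,318),.047),("far top L",(187,283),.047),("stopL bot",(50,350),.009),("bay corner",(378,388),.009),("near top R",(364,272),.047)]:
    w=ray(S,250+a/4,150+v/4,z)[:2]; print(n,((w-b["t"])@b["R"]*1000).round(1))
E
python3 st.py -45 2.7 28
```

```text
clock: 8.2
position: [0.4751, -0.2511, 0.0854]
ee_rot: [2.018, 2.18, 0.257]
force: [1.3, 0.5, 0.3]
width: 0.006
gripper_force: 0.0
near bot [-4.2 20.1]
far bot [77.5 22.3]
near top L [-11.7  41.9]
far top L [71.5 35.5]
stopL bot [135.6  64.8]
bay corner [-32.3  34.5]
near top R [ -5.9 -14.5]
t 8.2 board mm [-47.2   2.8] z 85.4 ydir vs board deg -0.15 tilt [0.2326 0.0173] F [1.3 0.5 0.3] j [ 0.76  0.41 -0.37  2.1   0.08  0.45  0.45] w 0.01
slide total [-0.    -0.038  0.188]
```

```bash
python3 -m pendant '{"slide":[[-0.004,-0.01,0.047],[0,-0.01,0.047],[0,-0.01,0.047],[0,-0.01,0.047],[0,0,0],[0,0.0195,0.0047],[0,0.0195,0.0047],[0,0.0195,0.0047],[0,0.0195,0.0047],[0,0.0195,0.0047]],"dr":[[0,0,0],[0,0,0],[0,0,0],[0,0,0],[0,0,0],[0,0,0],[0,0,0],[0,0,0],[0,0,0],[0,0,0]],"claw":[0,0,0,0,0,0,0,0,0,0]}'
python3 st.py 28 1 28
```

```text
clock: 9.2
position: [0.5048, -0.2502, 0.0268]
ee_rot: [2.02, 2.179, 0.258]
force: [-2.5, -0.8, 2.0]
width: 0.006
gripper_force: 1.2
t 9.2 board mm [-17.5   1.3] z 26.8 ydir vs board deg -0.26 tilt [0.2324 0.0181] F [-2.5 -0.8  2. ] j [ 0.67  0.54 -0.3   2.08  0.12  0.34  0.39] w 0.01
slide total [-0.     0.148  0.031]
```

```bash
python3 -m pendant '{"slide":[[0,0.0114,0.0026],[0,0.0114,0.0026],[0,0.0114,0.0026],[0,0.0114,0.0026],[0,0.0114,0.0026],[0,0.0114,0.0026],[0,0.0114,0.0026],[0,0.0114,0.0026],[0,0.0114,0.0026],[0,0.0114,0.0026]],"dr":[[0,0,0],[0,0,0],[0,0,0],[0,0,0],[0,0,0],[0,0,0],[0,0,0],[0,0,0],[0,0,0],[0,0,0]],"claw":[0,0,0,0,0,0,0,0,0,0]}'
python3 st.py 28 1 28
python3 - <<'E'
from h import *
b=snap('scene','s6')
cv2.imwrite("pics/v6.png",cv2.resize(b[170:260,250:390,::-1],(784,504),interpolation=2))
E
```

```text
clock: 10.2
position: [0.5395, -0.2476, 0.0268]
ee_rot: [2.021, 2.179, 0.258]
force: [-0.1, -0.6, -1.3]
width: 0.007
gripper_force: 0.4
t 10.2 board mm [17.3  1.2] z 26.8 ydir vs board deg -0.28 tilt [0.2321 0.0184] F [-0.1 -0.6 -1.3] j [ 0.62  0.56 -0.28  2.02  0.12  0.37  0.36] w 0.01
slide total [-0.001  0.036  0.005]
```

View pics/v6.png

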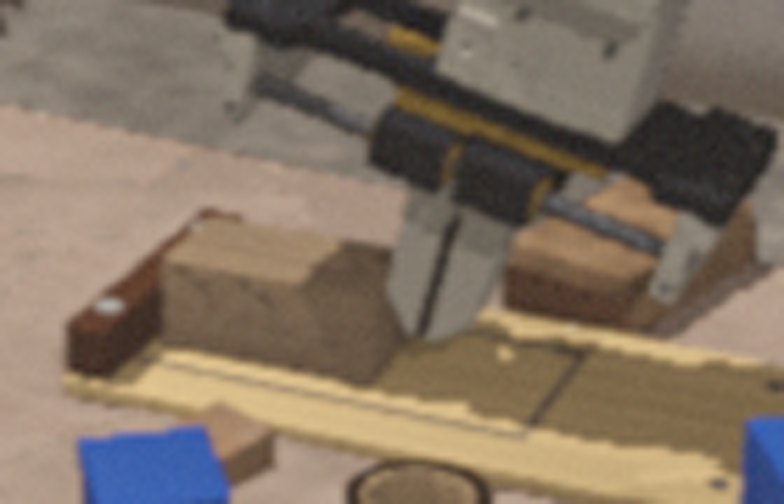

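The block lies straight, its far end (163,260) a few mm short of the stop. I close the gap slowly, watching the force.

```bash
python3 -m pendant '{"slide":[[0,0.0065,0.0015],[0,0.0065,0.0015],[0,0.0065,0.0015]],"dr":[[0,0,0],[0,0,0],[0,0,0]],"claw":[0,0,0]}' | grep -E "pos|force"
python3 -m pendant '{"slide":[[0,0.005,0.0012]],"dr":[[0,0,0]],"claw":[0]}'| grep -E "pos|force"
python3 -m pendant '{"slide":[[0,0.005,0.0012]],"dr":[[0,0,0]],"claw":[0]}'| grep -E "pos|force"
python3 st.py
```

```text
position: [0.5441, -0.2473, 0.0267]
force: [-10.9, -1.2, 7.4]
gripper_force: 5.3
position: [0.5442, -0.2473, 0.0263]
force: [-15.7, -0.5, 12.8]
gripper_force: 7.6
position: [0.5442, -0.2473, 0.026]
force: [-21.5, -0.2, 16.5]
gripper_force: 10.1
t 10.75 board mm [22.   1.1] z 26.0 ydir vs board deg -0.37 tilt [0.2254 0.0186] F [-21.5  -0.2  16.5] j [ 0.61  0.57 -0.28  2.    0.12  0.39  0.35] w 0.01
```

It stopped dead with 21 N: the block is against the stop. I retreat and check from above.

```bash
python3 -m pendant '{"slide":[[0,-0.015,-0.0035],[0,-0.06,-0.015],[0,-0.1,-0.023],[0,-0.06,-0.1],[0,-0.06,-0.12],[0,-0.06,-0.12],[0,-0.08,-0.12],[0,-0.08,-0.05],[0,-0.08,0],[0,0,0]],"dr":[[0,0,0],[0,0,0],[0,0,0],[0,0,0],[0,0,0],[0,0,0],[0,0,0],[0,0,0],[0,0,0],[0,0,0]],"claw":[0,0,0,0,0,0,0,0,0,0]}'
python3 st.py
python3 - <<'E'
from h import *
b=snap('top','t7');a=snap('scene','s7')
cv2.imwrite("pics/v7.png",np.hstack([cv2.resize(b[170:350,300:410],(330,540),interpolation=2),cv2.resize(a[185:260,250:315],(468,540),interpolation=2)])[:,:,::-1])
E
```

```text
clock: 11.75
position: [0.334, -0.2635, 0.1461]
ee_rot: [2.024, 2.176, 0.255]
force: [0.1, -0.3, -0.8]
width: 0.001
gripper_force: 0.0
t 11.75 board mm [-188.8    1.7] z 146.1 ydir vs board deg -0.45 tilt [0.231  0.0168] F [ 0.1 -0.3 -0.8] j [ 1.15  0.18 -0.52  2.24 -0.12  0.57  0.81] w 0.0
```

View pics/v7.png

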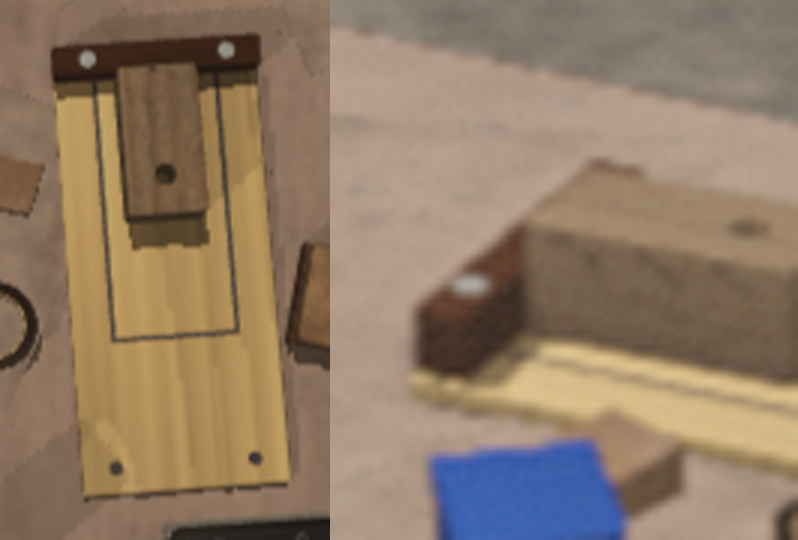

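The block lies flush against the stop (left panel: far end at row 65, cols 117–197), parallel to and between the side lines. The tape, offcut and sanding block are where they were, and the robot is clear.

```bash
python3 -c "
from cell import arm
print(arm.sign_off())"
```

```text
the job is handed in; nothing more can be done
None
```

The hardwood block was toppled towards the stop and pushed lying down until it sat flush and square between the side lines; a first push only rocked it a few degrees before a second toppled it, the bystanders were not touched, and the job was handed in at about 12 s.

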